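Line the stamping things up by height on the desk rail

TASK

Tidy the stamping things onto the desk rail in order of height: stand the glue stick, the ink bottle, the wooden hand stamp and the box of staples one on the middle of each cork mat, the tallest next to the steel bookend and each next one shorter, down to the shortest beside the tape roll. The staple box stays lying flat and the others upright; knock nothing over, and leave the tape roll where it is.

Things in the scene. Friction and masses are not known exactly. Their poses are not given: they have to be found in the camera images.
- glue_stick_mid (a point): glue stick standing upright, a cylinder 28 mm in diameter and 91 mm tall; the point is its centre, 45.5 mm above its underside, z up its axis. Loose, about 60 g, 0.7 to 1.4 times that
- ink_bottle_mid (a point): small round ink bottle standing upright, 82 mm tall: body 33 mm in diameter up to 60 mm, above it a nozzle cap 16 mm in diameter; the point is its centre, 41 mm above its underside, z up its axis. Loose, about 70 g, 0.7 to 1.4 times that
- stamp_a_mid (a point): wooden hand stamp standing on its base, 66 mm tall in all: base 27 (its x) x 48 (its y) x 12 mm, a neck 18 mm thick from 12 to 32 mm, a round knob 26 mm in diameter from 32 to 66 mm; the point is its centre, 33 mm above its underside. Loose, about 50 g, 0.7 to 1.4 times that.
- staple_box_mid (a point): small closed carton of staples lying flat, 40 (its x) x 78 (its y) x 30 mm tall; the point is its centre, 15 mm above its underside, z up. Loose, about 120 g, 0.7 to 1.4 times that
- mat_a: one of four alike square cork mats, 76 x 76 x 4 mm, in a row on a low fixed wooden rail (94 x 350 x 10 mm), centres 84 mm apart; their letters say nothing of their order in the row. Origin at the centre of its underside, which is 10 mm above the desk; its top is 14 mm above the desk. Its y axis runs along the row, x across it. Fixed
- mat_b: one of four alike square cork mats, 76 x 76 x 4 mm, in a row on a low fixed wooden rail (94 x 350 x 10 mm), centres 84 mm apart; their letters say nothing of their order in the row. Origin at the centre of its underside, which is 10 mm above the desk; its top is 14 mm above the desk. Its y axis runs along the row, x across it. Fixed
- mat_c: one of four alike square cork mats, 76 x 76 x 4 mm, in a row on a low fixed wooden rail (94 x 350 x 10 mm), centres 84 mm apart; their letters say nothing of their order in the row. Origin at the centre of its underside, which is 10 mm above the desk; its top is 14 mm above the desk. Its y axis runs along the row, x across it. Fixed
- mat_d: one of four alike square cork mats, 76 x 76 x 4 mm, in a row on a low fixed wooden rail (94 x 350 x 10 mm), centres 84 mm apart; their letters say nothing of their order in the row. Origin at the centre of its underside, which is 10 mm above the desk; its top is 14 mm above the desk. Its y axis runs along the row, x across it. Fixed
- bookend: dark steel bookend, an upright plate with a rounded top, 80 mm wide, 70 mm high and 4 mm thick, on a foot 80 x 60 x 4 mm; it stands beyond one end of the row of mats, its centre 100 mm from that of the nearest mat; at which end differs from start to start. Origin at the centre of its underside; y axis along the row. Fixed
- tape_roll: roll of brown packing tape lying flat, about 92 mm in diameter and 48 mm tall, with an open core; it stands beyond the other end of the row, 100 mm from the centre of the nearest mat. Origin at the centre of its underside. Loose; to be left where it is
Not all that is in view belongs to the job. What is shaped like the part that bears staple_box_mid but green or orange is not meant.

How it is judged:
By the outcome, as a careful person would: the job done as asked, in the order asked, and still so for the second after the job is handed in, with the robot touching nothing.
It also fails if it takes over 96 s, if anything falls off the work surface, if the arm or the gripper's body presses on something with over 40 N, if the wrist force passes 120 N, or if a joint passes its speed limit or range.

ROBOT

A 6-joint arm with a two-finger parallel gripper is mounted at the origin on the work surface; the furniture and walls round the work are solid. World frame = base frame: x ahead of the robot, y to its left, z up, the work surface at z = 0. Lengths are in m, angles in rad, forces in N, time in s.
With the tool pointing down it reaches from about 0.275 to 0.825 m from the base axis. Payload 4.9 kg.
Tool frame: the origin (TCP) lies midway between the tips of the shut fingers; the grasp point (between the pads) lies 19 mm behind it (bot.grip_depth is the distance from the TCP to the grasp point, in m); z points along the fingers, y is the line along which they close (so a half turn about z gives the same grasp; the last joint's range is limited). The gripper opens to 85 mm and grips with 20 to 120 N. Pads are 22 mm wide; open, the fingers measure 114 mm over their backs; the gripper's body (76 mm by 85 mm) begins 54 mm behind the grasp point. The pads swing forward as they close: fully open they stand 13 mm farther back than shut.
Start: joints at [0.991, 0.326, -0.193, 1.052, 0, 1.437], TCP at [0.237, 0.496, 0.231] pointing down, gripper open.
Joint ranges: [-2.65, 2.65], [-0.97, 1.79], [-1.3, 1.35], [-1.93, 2.1], [-1.47, 1.37], [-3.14, 3.14]. Speed limits (rad/s): [2.57, 2.57, 3.14, 3.14, 3.14, 3.14].

INTERFACE

Orientations are given as a unit quaternion [w, x, y, z].
In Python, from cell import bot gives the robot as it stands. Calls block until the motion is done:
- bot.move_pose(position, orientation): joint-space move of the TCP to a pose.
- bot.move_linear(position, speed=0.15, rotation=None, until_force=None): straight line of the TCP; rotation=None keeps the orientation; speed is the mean speed in m/s. With until_force (N) it stops when the force on the tool has changed by that much, and returns True; else False.
- bot.goto_joints(angles): joint-space move.
- bot.set_gripper(opening, grasp_force=None): opening from 0.0 (shut) to 1.0 (fully open); grasp_force is the grip in N (None keeps the last); returns when the fingers have stopped.
- bot.wait(seconds).
- bot.solve_ik(position, orientation): joint angles nearest the present ones, or None.
- bot.camera(name): name is "side" or "top" or "wrist"; returns the picture (384x512x3 uint8, red, green, blue); there is no depth.
- bot.calibration(name): a dict with "mtx" (3x3 intrinsics, pixels), "extrinsics" (4x4, takes a point from world to camera coordinates); the wrist camera has in their place "hand_eye" (4x4, takes a point from camera to tool coordinates, whose origin is the TCP and whose axes are the flange's). Camera axes: x right, y down, z forward; pixel columns grow to the right and rows downward; lengths in m; the calibration is good to about 2 mm. A picture is of the moment at which its call begins: read the wrist's pose just before it. calibration takes no time and is no camera call.
A pose or a line that the arm cannot do raises bot.PlanningError and nothing moves.
- bot.close_job(): hands the job in; it is judged then, once.
Trained networks look in the newest picture that a camera, given by its name, has taken for a name from the list of things; names that differ only in an ending like _2 or _b are one class to them, and where a whole thing is asked for, a point or a joint stands for the part that bears it (a point fixed in the world has none). Each returns a list of dicts, best first, with "confidence" (0 to 1); they miss things now and then, are a little off and sometimes report something else, mostly with a low value. They report only what shows in the picture. A call takes as long as a camera call. They do not tell look-alikes from the thing itself.
- bot.search_frame(camera, thing): "bbox" ([left, top, width, height] in pixels, round what is visible of it).
Readings, each from a call of its own:
- bot.read_clock(): time.
- bot.read_joint_positions(): joint angles.
- bot.read_joint_vel(): joint speeds.
- bot.read_joint_efforts(): joint torques, N m.
- bot.read_position(): TCP position.
- bot.read_tool_rot(): TCP orientation.
- bot.read_ft_force(): force on the tool from outside, world axes, zero at the start.
- bot.read_moment(): the same for the moment, N m.
- bot.read_gripper_width(): opening from 0.0 (shut) to 1.0 (fully open).
- bot.read_finger_force(): force on a finger pad.
Only numpy, scipy, OpenCV 4.12 (cv2) and the standard library are available. Lean on these libraries where they do the work, as an engineer would, in place of code of your own. Each camera call takes 0.05 s, during which the arm holds its last target. There are 200 camera calls.

## Working session

There is one attempt and no reset: what is moved stays moved. The work goes in short steps, each a Python script; the robot and the scene stay as the last script left them, time stands still between calls to the robot, and variables do not carry over. Pictures are saved under pics/ and viewed, at most 14 in all, crops included, and the job is handed in when it is done.

```bash
mkdir -p pics; ls; python3 - <<'E'
from cell import bot
import cv2
for n in ("top","side"):
    im=bot.camera(n); cv2.imwrite(f"pics/{n}0.png",im[:,:,::-1])
    c=bot.calibration(n); print(n,c["mtx"].round(1).tolist(),c["extrinsics"].round(3).tolist())
    for t in ("glue_stick_mid","ink_bottle_mid","stamp_a_mid","staple_box_mid","mat_a","bookend","tape_roll"):
        print(t,[([round(float(v)) for v in d["bbox"]],round(d["confidence"],2)) for d in bot.search_frame(n,t)])
print(bot.calibration("wrist"),bot.read_tool_rot(),bot.read_clock())
E
```

```text
pics
top [[347.2, 0.0, 255.2], [0.0, 347.2, 190.0], [0.0, 0.0, 1.0]] [[0.024, -1.0, -0.0, -0.046], [-0.982, -0.024, -0.188, 0.461], [0.188, 0.005, -0.982, 1.004], [0.0, 0.0, 0.0, 1.0]]
glue_stick_mid []
ink_bottle_mid [([276, 194, 14, 14], 0.52)]
stamp_a_mid [([175, 205, 14, 17], 0.54)]
staple_box_mid [([208, 190, 26, 12], 0.93), ([159, 241, 28, 20], 0.79), ([166, 175, 24, 18], 0.67), ([186, 130, 27, 27], 0.42)]
mat_a [([243, 143, 27, 24], 0.86), ([270, 148, 26, 23], 0.77), ([217, 138, 24, 26], 0.66), ([295, 153, 25, 25], 0.61)]
bookend [([328, 153, 22, 27], 0.69)]
tape_roll [([185, 127, 30, 28], 0.92)]
side [[486.5, 0.0, 250.8], [0.0, 486.5, 187.4], [0.0, 0.0, 1.0]] [[0.057, 0.998, -0.017, 0.009], [0.612, -0.048, -0.789, -0.229], [-0.788, 0.035, -0.614, 1.55], [0.0, 0.0, 0.0, 1.0]]
glue_stick_mid [([144, 163, 15, 35], 0.72)]
ink_bottle_mid [([214, 178, 13, 32], 0.63)]
stamp_a_mid [([329, 162, 21, 31], 0.78)]
staple_box_mid [([320, 147, 35, 22], 0.93), ([337, 197, 34, 22], 0.81), ([280, 186, 32, 25], 0.78)]
mat_a [([240, 234, 34, 21], 0.87), ([163, 228, 39, 26], 0.8), ([278, 230, 31, 27], 0.64), ([200, 225, 36, 32], 0.61)]
bookend [([121, 217, 33, 38], 0.6)]
tape_roll [([316, 220, 46, 45], 0.86), ([123, 217, 33, 37], 0.68)]
{'mtx': array([[338.25482174,   0.        , 255.83967899],
       [  0.        , 338.25482174, 188.73972747],
       [  0.        ,   0.        ,   1.        ]]), 'hand_eye': array([[ 4.77479047e-05, -9.60763854e-01, -2.77367651e-01,
         7.00238881e-02],
       [ 9.99999384e-01, -2.61681189e-04,  1.07857460e-03,
         2.79398739e-04],
       [-1.10883738e-03, -2.77367532e-01,  9.60763250e-01,
        -1.42218701e-01],
       [ 0.00000000e+00,  0.00000000e+00,  0.00000000e+00,
         1.00000000e+00]])} [-6.24609144e-06  2.21078734e-01  9.75255963e-01 -6.96513514e-06] 0.8
```

```bash
python3 - <<'E'
import cv2
t=cv2.imread("pics/top0.png")[95:275,130:370];s=cv2.imread("pics/side0.png")[120:290,100:400]
cv2.imwrite("pics/t1.png",cv2.resize(t,None,fx=3.33,fy=3.33,interpolation=3)[:600,:800]);cv2.imwrite("pics/s1.png",cv2.resize(s,None,fx=2.66,fy=2.66,interpolation=3))
E
```

```text
(no output)
```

View pics/t1.png

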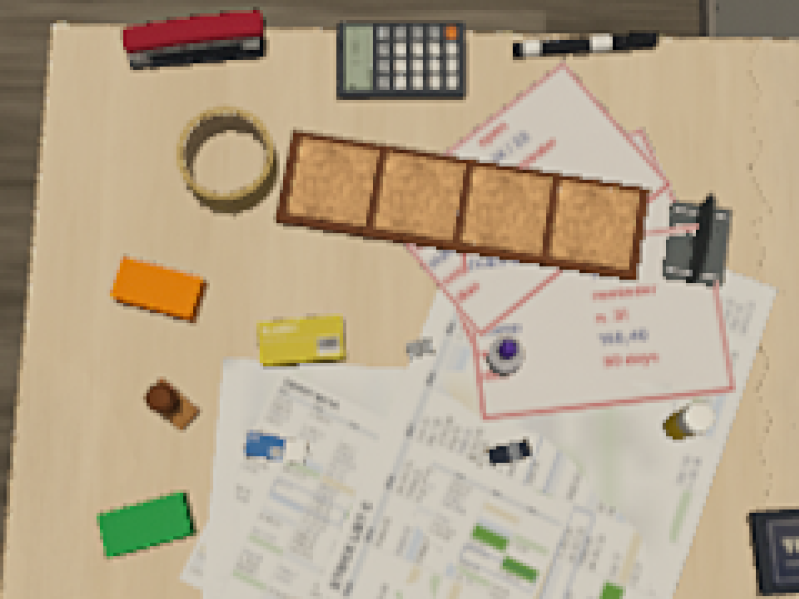

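View pics/s1.png

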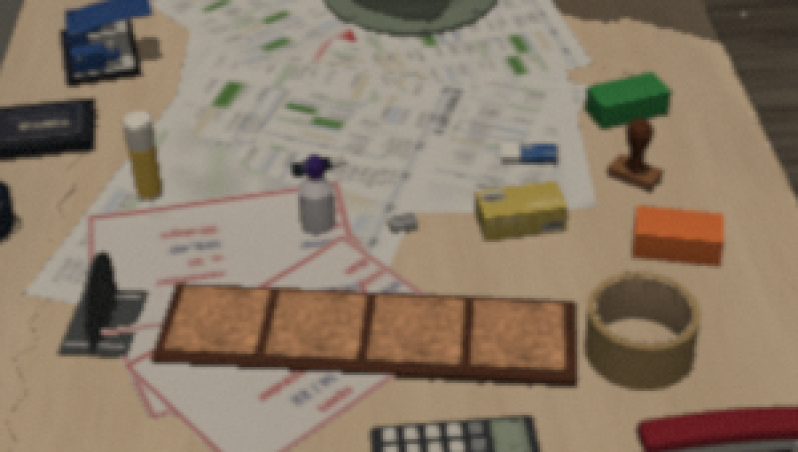

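Bookend is at the right (−y), the tape roll at the left. In the top crop, the glue is at (688,420), the ink at (507,355), the stamp at (172,403), the yellow staple box at (302,340), and the rail corners are at (293,132), (648,188), (637,278) and (277,222). The green and orange boxes are decoys.

```bash
cat > h.py <<'E'
from cell import bot
import numpy as np, cv2
from scipy.spatial.transform import Rotation as R
def q(yaw):  # tool down, tool x at world angle yaw; y (closing) at yaw-90deg
    x=(R.from_euler('z',yaw)*R.from_euler('x',np.pi)).as_quat(); return [x[3],x[0],x[1],x[2]]
def ray(K,E,uv,z):
    d=E[:3,:3].T@np.linalg.solve(K,[uv[0],uv[1],1]); o=-E[:3,:3].T@E[:3,3]
    return o+d*(z-o[2])/d[2]
def wrist_E():
    w=bot.read_tool_rot(); T=np.eye(4); T[:3,:3]=R.from_quat([w[1],w[2],w[3],w[0]]).as_matrix(); T[:3,3]=bot.read_position()
    return np.linalg.inv(T@bot.calibration("wrist")["hand_eye"])
def px(cam,uv,z):
    c=bot.calibration(cam); return ray(c["mtx"],c["extrinsics"],uv,z)
E
python3 - <<'E'
from h import *
f=lambda u,v:(130+u/3.333,95+v/3.333)
g=lambda u,v:(100+u/2.66,120+v/2.66)
P={}
for n,t,s,z in (("glue",(688,420),(143,155),.0455),("ink",(507,355),(316,195),.041),("stamp",(172,403),(637,155),.033),("staple",(302,340),(521,211),.015),("tape",(228,160),(642,330),.024)):
    print(n,px("top",f(*t),z).round(3),px("side",g(*s),z).round(3))
C=[px("top",f(*c),.010) for c in((293,132),(648,188),(637,278),(277,222))]
S=[px("side",g(*c),.010) for c in((575,303),(180,284),(153,357),(575,378))]
for A in(C,S):
    A=np.array(A)[:,:2]; print(A.round(3).tolist(),A.mean(0).round(4)); d=(A[0]+A[3]-A[1]-A[2])/2; print(np.linalg.norm(d),np.linalg.norm(A[0]-A[3]),np.linalg.norm(A[1]-A[2]),np.arctan2(d[1],d[0]))
# mat bbox centres
m=[(243,143,27,24),(270,148,26,23),(217,138,24,26),(295,153,25,25)]
print([px("top",(a+c/2,b+d/2),.014).round(3).tolist() for a,b,c,d in m])
# box edges direction, stamp base dir
for t in (((262,364),(346,358)),((159,413),(189,428))):
    a,b=[px("top",f(*c),.0) for c in t]; print((b-a).round(3),np.arctan2(*(b-a)[1::-1]))
E
```

```text
glue [ 0.374 -0.277  0.046] [ 0.373 -0.273  0.045]
ink [ 0.429 -0.116  0.041] [ 0.441 -0.111  0.041]
stamp [0.38  0.185 0.033] [0.394 0.193 0.033]
staple [0.443 0.072 0.015] [0.447 0.076 0.015]
tape [0.613 0.149 0.024] [0.617 0.153 0.024]
[[0.647, 0.09], [0.599, -0.252], [0.511, -0.24], [0.557, 0.101]] [ 0.5784 -0.0751]
0.3447484569957185 0.09081637772419439 0.08918514314282851 1.4334562072690862
[[0.567, 0.107], [0.517, -0.232], [0.604, -0.247], [0.653, 0.093]] [ 0.5852 -0.0697]
0.34247793575269075 0.08707663073532207 0.08847398510318498 1.4275207119104016
[[0.581, -0.036, 0.014], [0.568, -0.12, 0.014], [0.592, 0.052, 0.014], [0.55, -0.197, 0.014]]
[ 0.008 -0.078  0.   ] -1.474615778276396
[-0.013 -0.029  0.   ] -2.002949881008118
```

```bash
python3 - <<'E'
from h import *
V=[("stamp",.387,.189,.16,["stamp_a_mid"]),("box",.445,.074,.16,["staple_box_mid"]),("rail",.582,-.072,.27,["mat_a"]),("ink",.435,-.113,.16,["ink_bottle_mid"]),("glue",.374,-.275,.17,["glue_stick_mid"])]
ims={}
for n,x,y,z,T in V:
    for yaw in (1.43,1.43-np.pi):
        s=bot.solve_ik([x,y,z],q(yaw)); print(n,yaw,None if s is None else np.round(s,2))
    bot.move_pose([x,y,z],q(1.43))
    E=wrist_E(); im=bot.camera("wrist"); ims[n]=im
    np.save(f"pics/{n}_E.npy",E); cv2.imwrite(f"pics/w_{n}.png",im[:,:,::-1])
    for t in T: print(t,[([round(float(v)) for v in d["bbox"]],round(d["confidence"],2)) for d in bot.search_frame("wrist",t)])
print(bot.read_clock())
h=lambda a,b:cv2.resize(np.hstack([a,b]),(800,300),interpolation=cv2.INTER_AREA)
cv2.imwrite("pics/mos.png",np.vstack([h(ims["stamp"],ims["box"]),h(ims["ink"],ims["glue"])])[:,:,::-1])
E
```

```text
stamp 1.43 [ 0.28  0.18 -0.59  0.8   0.    1.99]
stamp -1.7115926535897932 [ 0.28  0.18 -0.59  0.8   0.   -1.15]
stamp_a_mid [([220, 142, 57, 59], 0.97)]
box 1.43 [ 0.    0.21 -0.55  0.81  0.    1.71]
box -1.7115926535897932 [ 0.    0.21 -0.55  0.81  0.   -1.43]
staple_box_mid [([0, 1, 72, 100], 0.87), ([255, 1, 59, 55], 0.8), ([216, 125, 69, 104], 0.61)]
rail 1.43 [-0.25  0.37 -0.02  1.17  0.    1.46]
rail -1.7115926535897932 [-0.25  0.37 -0.02  1.17  0.   -1.68]
mat_a [([225, 222, 63, 55], 0.85), ([222, 4, 69, 73], 0.84), ([222, 87, 64, 68], 0.75), ([224, 156, 64, 61], 0.72)]
ink 1.43 [-0.42  0.21 -0.55  0.81  0.    1.29]
ink -1.7115926535897932 [-0.42  0.21 -0.55  0.81  0.   -1.85]
ink_bottle_mid []
glue 1.43 [-0.79  0.22 -0.5   0.84  0.    0.92]
glue -1.7115926535897932 [-0.79  0.22 -0.5   0.84  0.   -2.22]
glue_stick_mid [([232, 156, 38, 59], 0.82)]
5.6083
```

View pics/mos.png

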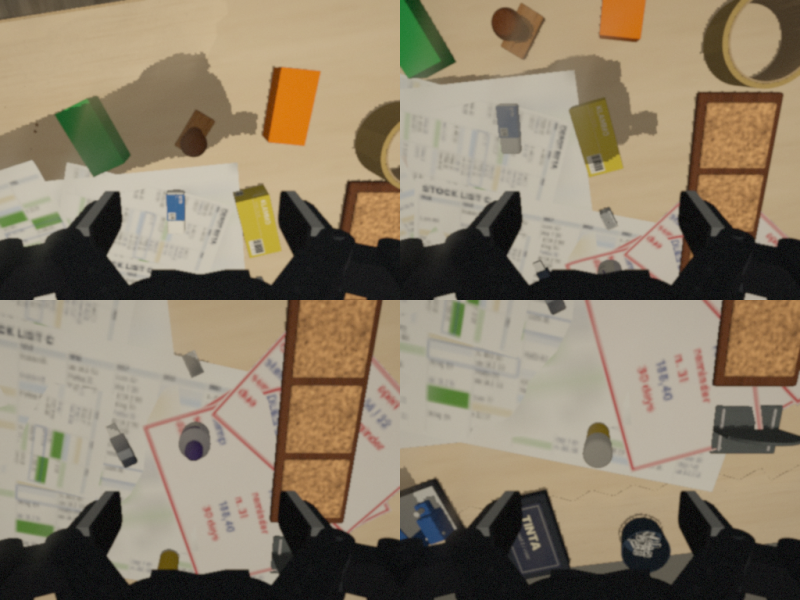

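View pics/w_rail.png

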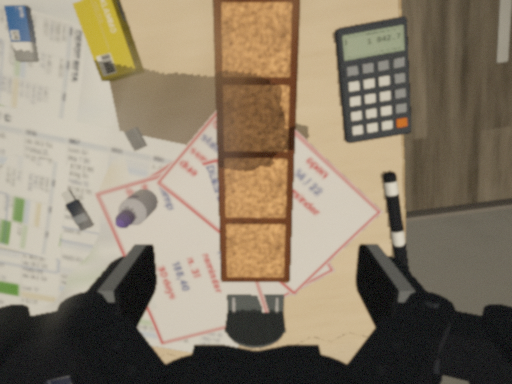

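Top row of the mosaic is the stamp knob at (193,143) and the box centre at (597,136). Bottom row is the ink cap at (194,450) and the glue cap at (599,457). In the rail picture the mats are at about (257,40), (258,120), (256,187) and (256,250).

```bash
python3 - <<'E'
from h import *
K=bot.calibration("wrist")["mtx"]; k=1.28
def w(n,u,v,z): return ray(K,np.load(f"pics/{n}_E.npy"),(u*k,v*k),z)
print("stamp",w("stamp",193,143,.050).round(4)); d=w("stamp",178,140,.012)-w("stamp",193,109,.012);print(d,np.arctan2(d[1],d[0]))
C=np.array([w("box",*c,.03) for c in((171,103),(208,97),(221,168),(188,176))]);print("box",C.mean(0).round(4),[np.linalg.norm(C[i]-C[i-1]).round(3) for i in range(4)],C.round(3).tolist());d=(C[0]+C[1]-C[2]-C[3]);print(np.arctan2(d[1],d[0]))
print("ink",w("ink",194,150,.082).round(4)," glue",w("glue",199,157,.091).round(4))
k=1
for z in (.014,):
  c=[(215,77),(299,77)],[(217,153),(295,153)],[(219,220),(292,220)],[(221,281),(290,281)]
  P=np.array([[w("rail",*p,z) for p in r] for r in c]);m=P.mean(1);print(m.round(4).tolist(),np.linalg.norm(P[:,0]-P[:,1],axis=1).round(4))
  d=m[0]-m[3];print(np.linalg.norm(np.diff(m,axis=0),axis=1),np.arctan2(d[1],d[0]))
u=np.load("pics/rail_E.npy")
b=[(222,4,69,73),(222,87,64,68),(224,156,64,61),(225,222,63,55)]
print([w("rail",x+a/2,y+h/2,.014).round(4).tolist() for x,y,a,h in b])
E
```

```text
stamp [0.3816 0.1932 0.05  ]
[-0.02198248 -0.03238347  0.        ] -2.16716417547637
box [0.4432 0.0778 0.03  ] [np.float64(0.082), np.float64(0.038), np.float64(0.078), np.float64(0.037)] [[0.422, 0.117, 0.03], [0.46, 0.118, 0.03], [0.464, 0.04, 0.03], [0.427, 0.036, 0.03]]
1.6264933635839254
ink [ 0.4327 -0.1079  0.082 ]  glue [ 0.374  -0.2766  0.091 ]
[[0.5943, 0.0147, 0.014], [0.5813, -0.07, 0.014], [0.5689, -0.154, 0.014], [0.5569, -0.2396, 0.014]] [0.0938 0.0925 0.0916 0.0915]
[0.08566891 0.08492023 0.08641027] 1.4246039239488304
[[0.599, 0.0521, 0.014], [0.5842, -0.0327, 0.014], [0.5756, -0.1109, 0.014], [0.5646, -0.1944, 0.014]]
```

```bash
cat >> h.py <<'E'
C0=np.array([.5816,-.0705]);U=np.array([np.cos(1.427),np.sin(1.427)])
def job(xy,yaw,z,w,off):
    op=min(1,(w+.028)/.085); bot.set_gripper(op)
    bot.move_pose([*xy,.17],q(yaw)); bot.move_linear([*xy,z],.15)
    bot.set_gripper(0,30); print("width",bot.read_gripper_width()*85,"force",bot.read_finger_force())
    bot.move_linear([*xy,.2],.2)
    t=C0+off*U
    bot.move_pose([*t,.2],q(1.427)); print("held",bot.read_gripper_width()*85)
    bot.move_linear([*t,z+.018],.15)
    print("contact",bot.move_linear([*t,z+.010],.02,until_force=3),bot.read_position()[2]-z)
    bot.set_gripper(min(1,(w+.024)/.085)); bot.move_linear([*t,.2],.2); print("t",bot.read_clock())
E
python3 - <<'E'
from h import *
job((.374,-.2766),1.43,.031,.028,-.126)
bot.move_pose([*(C0-.126*U),.24],q(1.427))
E=wrist_E();im=bot.camera("wrist");np.save("pics/c1_E.npy",E);cv2.imwrite("pics/c1.png",im[:,:,::-1])
E
```

```text
width 26.211741820962317 force 29.31241692043841
held 25.850540364431147
contact True 0.014103016051688205
t 12.3167
```

View pics/c1.png

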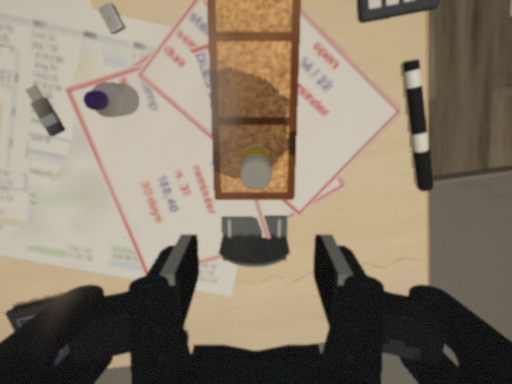

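The glue stands upright on the bookend-end mat, with its cap at (256,172) and the mat spanning about (216–295, 125–195). Next are the other three.

```bash
python3 - <<'E'
from h import *
K=bot.calibration("wrist")["mtx"];E=np.load("pics/c1_E.npy")
print("glue",ray(K,E,(256,172),.105),"mat",np.mean([ray(K,E,p,.014) for p in((218,125),(294,125),(293,194),(218,194))],0),"target",C0-.126*U)
job((.4327,-.1079),1.43,.021,.033,-.042)
job((.3816,.1932),.975,.027,.026,.042)
job((.4432,.0778),1.6265,.004,.040,.126)
bot.move_pose([*C0,.3],q(1.427))
im=bot.camera("wrist");np.save("pics/c2_E.npy",wrist_E());cv2.imwrite("pics/c2.png",im[:,:,::-1])
cv2.imwrite("pics/c3.png",cv2.resize(bot.camera("side")[190:290,100:400],None,fx=2.66,fy=2.66)[:,:,::-1]);print(bot.read_clock())
E
```

```text
glue [ 0.56548774 -0.19012679  0.105     ] mat [ 0.56418094 -0.19832445  0.014     ] target [ 0.56354404 -0.19519957]
width 31.427540391359937 force 29.597953408956528
held 31.547987146780052
contact True 0.014624455924933766
t 19.6917
width 23.47583219557713 force 29.249398742686026
held 23.34399574892863
contact True 0.014828641110310608
t 27.7417
width 40.11653593525703 force 29.85972225666046
held 39.61694155273839
contact True 0.01477391975915075
t 35.3083
36.0917
```

View pics/c2.png

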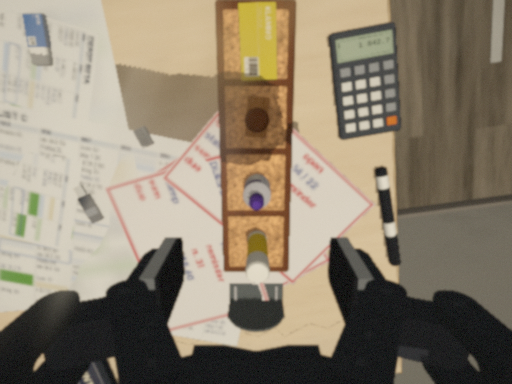

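View pics/c3.png

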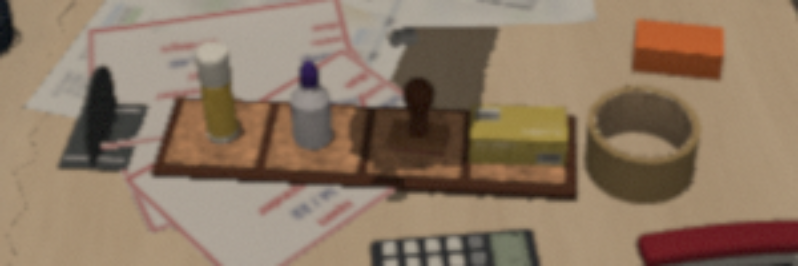

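All four stand in the right order, but the glue sits about 6 mm off centre towards the ink in both views, so I'll shift it.

```bash
python3 - <<'E'
from h import *
t=C0-.126*U; s=t-.0065*U
bot.set_gripper(.62); bot.move_pose([*t,.2],q(1.427)); bot.move_linear([*t,.046],.15)
bot.set_gripper(0,30); print(bot.read_gripper_width()*85)
bot.move_linear([*t,.052],.05); bot.move_linear([*s,.052],.05)
print(bot.move_linear([*s,.040],.02,until_force=3),bot.read_position())
bot.set_gripper(.62); bot.move_linear([*s,.22],.2)
bot.move_pose([.45,.1,.3],q(1.427)); bot.wait(.5)
cv2.imwrite("pics/c4.png",cv2.resize(bot.camera("side")[190:290,100:400],None,fx=2.66,fy=2.66)[:,:,::-1]);print(bot.read_clock())
E
```

```text
25.595125044219916
True [ 0.56277116 -0.2016646   0.04703895]
42.7083
```

View pics/c4.png

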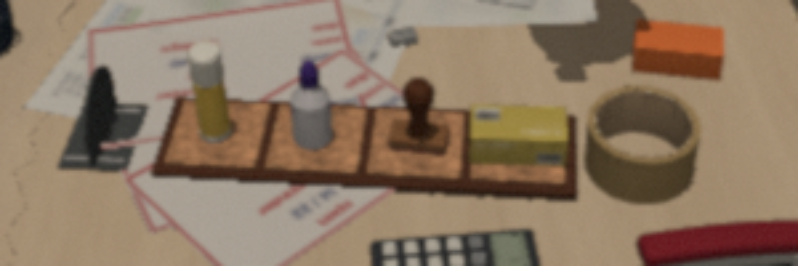

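The glue is now centred on its mat with its base at about (216,135). The ink, stamp and box are in order on theirs, and the tape roll hasn't moved.

```bash
python3 -c "
from cell import bot
print(bot.close_job())"
```

```text
the job is handed in; nothing more can be done
None
```

The job is handed in: glue stick, ink bottle, stamp and staple box stand in that order from the bookend to the tape roll, one near the middle of each mat, nothing knocked over, at about 43 s on the robot's clock.

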